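# Slide the tip carrier home on its loading dock and lock it

### The job

Push the green tip-block carrier along its rails with a fingertip until you feel it drop into the locating notches, and then push the orange catch round over the carrier's front edge as far as it will go, so that it locks the carrier in. Only push: nothing is to be pinched or lifted, the carrier must not be rammed hard against its notches, and the bottle, jar and blue box stay where they stand. Finish with the hand clear of everything.

Things in the scene. Friction and masses are not known exactly. Their poses are not given: they have to be found in the camera images.
- dock: Fixed dock: white base plate 130 (x) by 425 (y) by 10 mm on the bench, its place and yaw vary. Origin at the centre of its underside, z up. Aluminium rails, tops 24 mm above the bench, run along its y axis between two blue side guides (inner faces 104 mm apart, tops 36 mm above the bench). The carrier is slid along them in the dock's +y direction.
- seat (a point): Where the carrier's origin lies once dropped in: 37.5 mm from the dock's origin along +y, 18 mm above the bench; axes as the dock's. Here the rails have four notches 6 mm deep, each 5 mm longer than the carrier's foot, which all four feet enter together at this one place only. The rails run on 20 mm past it to a low blue stop.
- carrier: Loose carrier, 0.36 to 0.56 kg: steel board 100 (x) by 165 (y) by 8 mm on four feet 8 mm high, with a green block 85 x 127 x 28 mm on it. Origin at the board's centre, level with the soles; axes as the dock's. Origin 24 mm above the bench on the rails, 18 once dropped in (block top then 62 mm). Slides with about 2 to 4 N; once dropped it has 2.5 mm of play, then stops dead. Starts 90 to 160 mm short.
- push_face (a point): Centre of the carrier's flat rear face (yellow lip and board edge), where to push towards +y: 82.5 mm behind (-y) the carrier's origin, 22 mm above it. The face is 70 mm wide and runs from 8 to 34 mm above the carrier's origin. Behind it is clear rail, 24 mm above the bench, or lower base plate.
- catch (a joint): Orange catch arm, 18 mm wide, swinging level about an upright pivot; underside 37, top 45 mm above the bench. Rad: at 0 it points along the dock's +x (open), growing clockwise seen from above to its stop at 1.57, pointing to -y with its tip over the carrier's front edge. Starts at 0 to 0.5, stays where left. It passes over a dropped carrier by 2.8 mm; one still up on the rails blocks it.
- catch_pivot (a point): Axis of the catch, at the arm's underside: 20 mm (+x) and 172 mm (+y) from the dock's origin, 37 mm above the bench. The arm reaches 72 mm from it.
- catch_peg (a point): Top of the upright orange peg on the catch arm by which it is pushed: diameter 16 mm, 45 mm from the pivot along the arm, standing from 45 to 82 mm above the bench. About 1.2 N here moves the catch.
- bottle: Amber bottle with white cap, diameter 60, height 115 mm, loose; origin under its centre. Not to be moved.
- jar: Pale, milky jar with white cap and label, diameter 70, height 75 mm, loose; origin under its centre. Not to be moved.
- tipbox: Blue box with white lid, 84 x 84 x 62 mm, loose; origin under its centre. Not to be moved.
Not all that is in view belongs to the job. What is meant by the carrier is not brown, and is the smaller of those in its own colour.

How it is judged:
By the outcome, as a careful person would: the job done as asked, in the order asked, and still so for the second after the job is handed in, with the robot touching nothing.
It also fails if it takes over 61 s, if anything falls off the work surface, if the arm or the gripper's body presses on something with over 40 N, if the wrist force passes 120 N, or if a joint passes its speed limit or range.

### The arm

A 6-joint arm with a two-finger parallel gripper is mounted at the origin on the work surface. World frame = base frame: x ahead of the robot, y to its left, z up, the work surface at z = 0. Lengths are in m, angles in rad, forces in N, time in s.
With the tool pointing down it reaches from about 0.35 to 0.775 m from the base axis. Payload 7.3 kg.
Tool frame: the origin (TCP) lies at the very end of the fingers, on their centre line; the grasp point (between the pads) lies 19 mm behind it (robot.pinch_z is the distance from the TCP to the grasp point, in m); z points along the fingers, y is the line along which they close (so a half turn about z gives the same grasp; the last joint's range is limited). The gripper opens to 92 mm and grips with 3 to 60 N. Pads are 19 mm wide; open, the fingers measure 130 mm over their backs; the gripper's body (75 mm by 190 mm) begins 47 mm behind the grasp point.
Start: joints at [-1.479, 0.342, 1.524, -0, 1.275, -0.146], TCP at [0.124, -0.51, 0.227] pointing down, gripper open.
Joint ranges: [-2.53, 2.53], [-0.77, 2.02], [0.04, 2.7], [-1, 4.14], [0.28, 2.66], [-3.11, 3.11]. Speed limits (rad/s): [2.57, 2.57, 3.14, 3.14, 3.14, 3.14].

### API

Orientations are given as [roll, pitch, yaw] about the fixed x, y, z axes, in that order (R = Rz(yaw) Ry(pitch) Rx(roll)).
In Python, from cell import robot gives the robot as it stands.
- The arm moves only by the tool move_arm, never from a script. Its argument "motion" is a list of rows, each a list of 6 numbers: the shift along the tool's x, y, z in units of 0.1 m (1.0 is 0.1 m), then the turn, a rotation vector about the tool's x, y, z in units of pi rad (1.0 is pi rad). In form: [[dx, dy, dz, rx, ry, rz], ...]. A call has 1 to 12 rows; each row is the pose to reach, as a shift and turn from the pose commanded when the call began, along the tool's axes at that moment, turning the shorter way round; what a row does not reach only later rows make up. A row lasts 1/8 s, in which the tool goes at most 62.5 mm and 10.7 degrees, less where a joint would pass 70% of its speed; a pose out of reach is approached as far as the arm can. A call with a number of a shift or a turn outside -1 to 1 is refused whole. A call with a gripper value outside its range is refused whole. "fingers" is the opening, from -1 (shut) to 1 (fully open), set as the call begins (left out, the last holds). The fingers move at their own pace and stop on an object; "newtons" is the grip in N (left out, the last holds). Time passes only in rows, so rows that repeat a pose let the fingers close. It gives the time, the measured TCP pose, the force, the opening and the grip force at its end, in the units of the state.
- robot.observe(): the state, without advancing time (a new reading comes with each control period).
- robot.read_camera(name): name is "scene" or "side" or "wrist"; returns a dict with "image" (480x640x3 uint8, red, green, blue), "range_z" (480x640 float32, m along the optical axis (not along the pixel's ray), 0 where there is no reading), "vfov" (degrees; the focal length in pixels is half the picture's height over the tangent of half this angle, whatever the lens; pixels are square), "cx", "cy" (the principal point, pixels), "extrinsics" (4x4, takes a point from camera to world coordinates); the wrist camera has in their place "hand_eye" (4x4, takes a point from camera to tool coordinates, whose origin is the TCP and whose axes are the flange's). Camera axes: x right, y up, looking along -z (the intrinsics and any distortion apply to the point x, -y, -z); pixel columns grow to the right and rows downward; lengths in m; the calibration is good to about 2 mm. A picture is of the moment at which its call begins: read the wrist's pose just before it.
- robot.hand_in(): hands the job in; it is judged then, once.
The state is a dict: "time": time; "qpos": joint angles; "qvel": joint speeds; "joint_efforts": joint torques, N m; "tool_pos": TCP position; "tool_rot": TCP orientation; "contact_force": force on the tool from outside, world axes, zero at the start; "torque": the same for the moment, N m; "opening": finger opening in m; "grip_force": force on a finger pad.
Only numpy, scipy, OpenCV 4.12 (cv2) and the standard library are available. Lean on these libraries where they do the work, as an engineer would, in place of code of your own. Each camera call takes 0.05 s, during which the arm holds its last target. There are 200 camera calls.

## Working session

There is one attempt and no reset: what is moved stays moved. The work goes in short steps, Python scripts to look and compute and a tool call to move; the robot and the scene stay as the last step left them, time stands still between calls to the robot, and variables do not carry over. Pictures are saved under pics/ and viewed, at most 10 in all, crops included, and the job is handed in when it is done.

Besides the shell and the picture viewer there is one more tool, called after ">>>" as name(argument=value, ...), one argument or row to a line, values as JSON. move_arm: Moves the arm, as the interface text tells. Shifts and turns lie within -1 to 1; 1 stands for 0.1 m of shift or pi rad of turn. Its arguments: {"type":"object","properties":{"motion":{"type":"array"},"fingers":{"type":"number"},"newtons":{"type":"number"}},"required":["motion"]}

```bash
mkdir -p pics; ls
cat > h.py <<'E'
import numpy as np,cv2
from cell import robot
from scipy.spatial.transform import Rotation as R
def cam(n):
    s=robot.observe(); c=robot.read_camera(n)
    if n=="wrist":
        T=np.eye(4);T[:3,:3]=R.from_euler('xyz',s['tool_rot']).as_matrix();T[:3,3]=s['tool_pos']
        c['E']=T@c['hand_eye']
    else: c['E']=c['extrinsics']
    c['f']=c['image'].shape[0]/2/np.tan(np.radians(c['vfov'])/2)
    return c
def pts(c):
    v,u=np.mgrid[0:480,0:640]; z=c['range_z']
    P=np.stack([(u-c['cx'])/c['f']*z,-(v-c['cy'])/c['f']*z,-z],-1)
    return P@c['E'][:3,:3].T+c['E'][:3,3]
def onplane(c,u,v,h):
    d=c['E'][:3,:3]@np.array([(u-c['cx'])/c['f'],-(v-c['cy'])/c['f'],-1]);o=c['E'][:3,3]
    return o+d*(h-o[2])/d[2]
def save(c,n): cv2.imwrite('pics/'+n+'.png',c['image'][:,:,::-1])
E
python3 - <<'E'
from h import *
for n in("scene","side"):
    c=cam(n);save(c,n);np.savez(n,**c);print({k:c[k] for k in c if k not in('image','range_z')})
print(robot.observe())
E
```

```text
pics
{'vfov': 54.31742819954261, 'cx': 323.5234981134536, 'cy': 240.91757399446794, 'extrinsics': array([[-0.74870105, -0.39382773,  0.53324146,  1.15409243],
       [ 0.66290105, -0.44116386,  0.60492698,  0.48028325],
       [-0.00299015,  0.80639579,  0.59136866,  0.7329557 ],
       [ 0.        ,  0.        ,  0.        ,  1.        ]]), 'E': array([[-0.74870105, -0.39382773,  0.53324146,  1.15409243],
       [ 0.66290105, -0.44116386,  0.60492698,  0.48028325],
       [-0.00299015,  0.80639579,  0.59136866,  0.7329557 ],
       [ 0.        ,  0.        ,  0.        ,  1.        ]]), 'f': np.float64(467.81835403336197)}
{'vfov': 43.937984742081454, 'cx': 311.50123765405783, 'cy': 233.22268089554902, 'extrinsics': array([[ 0.98348722,  0.09213664, -0.15576817,  0.33816649],
       [-0.18095846,  0.48813489, -0.8538023 , -1.34617567],
       [-0.0026306 ,  0.86789122,  0.49674734,  0.73684324],
       [ 0.        ,  0.        ,  0.        ,  1.        ]]), 'E': array([[ 0.98348722,  0.09213664, -0.15576817,  0.33816649],
       [-0.18095846,  0.48813489, -0.8538023 , -1.34617567],
       [-0.0026306 ,  0.86789122,  0.49674734,  0.73684324],
       [ 0.        ,  0.        ,  0.        ,  1.        ]]), 'f': np.float64(594.9476500909301)}
{'time': 0.1, 'qpos': array([-1.47897831e+00,  3.42638711e-01,  1.52490660e+00, -5.27131932e-06,
        1.27541557e+00, -1.46013340e-01]), 'qvel': array([ 0.00042662, -0.00202541, -0.00304562, -0.0010868 ,  0.00083325,
       -0.00115206]), 'joint_efforts': array([ 1.72275155e-03, -4.32004631e+01, -2.44693655e+01,  7.18314364e-02,
        5.25761582e-02, -4.81851896e-05]), 'tool_pos': array([ 0.12366742, -0.50985465,  0.2261271 ]), 'tool_rot': array([-3.14023825e+00, -1.94083448e-04,  2.37832767e-01]), 'contact_force': array([-0.83380449,  0.59046554,  1.34104307]), 'torque': array([ 0.00119281, -0.01404983, -0.03164286]), 'grip_force': 0.0, 'opening': 0.09198306543530292}
```

View pics/scene.png

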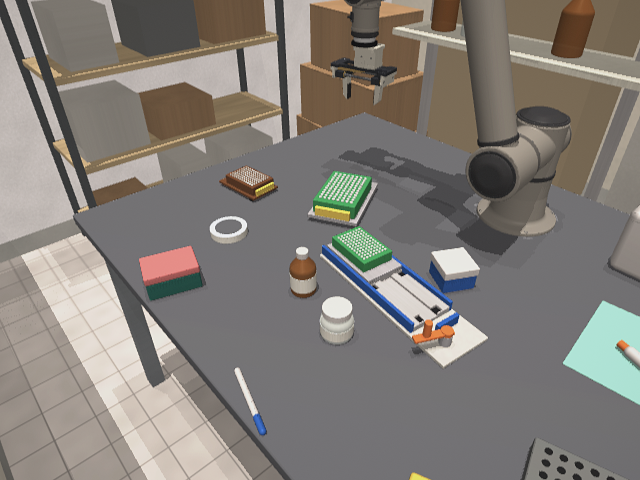

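View pics/side.png

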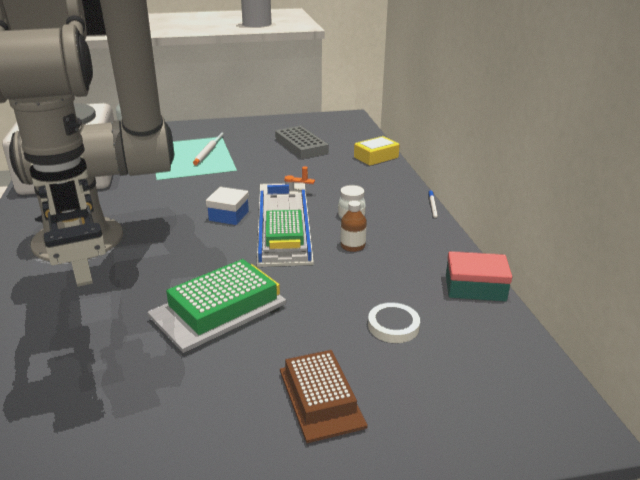

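The small green carrier sits in the dock: scene (362,249), side (284,229), with its yellow lip towards −y. The catch is at scene (432,335) and side (300,180). The bottle and jar stand on the dock's +x side, the blue box on its −x side.

Run:
```python
from h import *
box={'scene':(315,220,490,365),'side':(245,160,400,270)}
for n in("scene","side"):
    c=dict(np.load(n+'.npz')); P=pts(c); hsv=cv2.cvtColor(c['image'],cv2.COLOR_RGB2HSV)
    x0,y0,x1,y1=box[n]; roi=np.zeros((480,640),bool); roi[y0:y1,x0:x1]=1
    H,S,V=hsv[...,0].astype(int),hsv[...,1],hsv[...,2]
    ok=roi&(c['range_z']>0)
    z=P[...,2]
    def rep(name,m):
        Q=P[m]; 
        if len(Q)<5: print(n,name,len(Q));return
        r=cv2.minAreaRect((Q[:,:2]*1000).astype(np.float32)); print(n,name,len(Q),np.percentile(Q,[1,50,99],axis=0).round(3).tolist(),'rect',np.round(r[0],1),np.round(r[1],1),round(r[2],1))
    blue=ok&(abs(H-112)<12)&(S>150)
    rep('bluetop',blue&(abs(z-.036)<.003)); 
    g=ok&(abs(H-65)<15)&(S>120); rep('greentop',g&(z>.062))
    rep('yellow',ok&(abs(H-27)<5)&(S>150))
    o=ok&(H<14)&(S>180)&(V>150); rep('peg',o&(z>.05)&(z<.09)); rep('pegtop',o&(z>.078)&(z<.09)); rep('arm',o&(abs(z-.045)<.004))
    rep('tall',ok&(z>.085))
    for h in(.036,):
        k=cv2.connectedComponentsWithStats((blue&(abs(z-.036)<.003)).astype(np.uint8))
        for i in range(1,k[0]):
            if k[2][i,4]>60: rep('b%d'%i,k[1]==i)
```

```text
scene bluetop 652 [[0.375, -0.212, 0.033], [0.541, 0.022, 0.036], [0.58, 0.144, 0.039]] rect [519.4 -35.7] [217.1 361.5] 21.2
scene greentop 410 [[0.45, -0.197, 0.062], [0.518, -0.109, 0.068], [0.542, -0.067, 0.071]] rect [ 495.3 -132.3] [128.5  84.9] 83.3
scene yellow 2
scene peg 29 [[0.585, 0.138, 0.05], [0.595, 0.147, 0.068], [0.599, 0.149, 0.083]] rect [592.2 144.8] [10.2 14.8] 57.2
scene pegtop 8 [[0.585, 0.137, 0.079], [0.593, 0.146, 0.081], [0.597, 0.149, 0.083]] rect [592.8 144.4] [10.2 13.4] 57.2
scene arm 45 [[0.541, 0.127, 0.041], [0.593, 0.148, 0.043], [0.617, 0.174, 0.048]] rect [579.2 150. ] [15.6 83.5] 62.0
scene tall 0
scene b1 330 [[0.538, -0.215, 0.033], [0.56, -0.051, 0.036], [0.581, 0.098, 0.039]] rect [558.4 -60.8] [324.2  10.5] 82.8
scene b2 189 [[0.442, -0.073, 0.033], [0.458, 0.035, 0.036], [0.47, 0.111, 0.039]] rect [455.9  18.6] [192.8  10.4] 82.7
scene b9 81 [[0.486, 0.134, 0.033], [0.517, 0.14, 0.035], [0.545, 0.146, 0.038]] rect [515.2 139.6] [ 8.6 60.4] 83.6
side bluetop 288 [[0.427, -0.223, 0.033], [0.489, -0.072, 0.036], [0.576, 0.139, 0.039]] rect [50
[... 299 characters left out ...]
.554, 0.13, 0.05], [0.588, 0.136, 0.072], [0.593, 0.147, 0.084]] rect [567.5 138.6] [12.4 52.7] 81.9
side pegtop 9 [[0.585, 0.13, 0.08], [0.589, 0.136, 0.082], [0.594, 0.142, 0.084]] rect [586.9 136.5] [11.2  8.3] 32.5
side arm 71 [[0.54, 0.122, 0.041], [0.57, 0.146, 0.046], [0.613, 0.175, 0.048]] rect [573.9 147.1] [32.1 80.9] 53.6
side tall 232 [[0.636, -0.18, 0.085], [0.652, -0.168, 0.1], [0.672, -0.149, 0.118]] rect [ 653.2 -162.4] [34.1 39.7] 50.7
side b4 142 [[0.426, -0.206, 0.033], [0.442, -0.085, 0.036], [0.465, 0.102, 0.038]] rect [446.8 -52.9] [314.3   6. ] 82.9
side b5 110 [[0.535, -0.223, 0.034], [0.552, -0.105, 0.036], [0.573, 0.053, 0.039]] rect [555.  -81.9] [290.    5.2] 82.9
```

>>> move_arm(
  motion=[
    [0.1,-0.1,0,0,0,-0.05],
    [0.25,-0.25,0,0,0,-0.1],
    [0.4,-0.4,0,0,0,-0.15],
    [0.55,-0.55,0,0,0,-0.2],
    [0.7,-0.7,0,0,0,-0.25],
    [0.85,-0.85,0,0,0,-0.3],
    [1,-1,0,0,0,-0.35],
    [1,-1,0,0,0,-0.384],
    [1,-1,0,0,0,-0.384],
  ],
  fingers=-1,
  newtons=20,
)

```text
time: 1.23
tool_pos: [0.1974, -0.3892, 0.2266]
tool_rot: [-3.141, -0.0, 1.444]
contact_force: [-0.7, -1.1, 0.2]
opening: 0.0065
grip_force: 0.0
```

>>> move_arm(
  motion=[
    [0.2,0.2,0,0,0,0],
    [0.45,0.45,0,0,0,0],
    [0.7,0.7,0,0,0,0],
    [0.9,0.9,0,0,0,0],
    [1,1,0,0,0,0],
  ],
)

```text
time: 1.85
tool_pos: [0.3098, -0.3023, 0.2266]
tool_rot: [-3.141, -0.0, 1.443]
contact_force: [-0.7, 0.4, -0.1]
opening: 0.0004
grip_force: 0.0
```

>>> move_arm(
  motion=[
    [0.2,0.25,0,0,0,0],
    [0.4,0.5,0,0,0,0],
    [0.6,0.75,0,0,0,0],
    [0.75,0.95,0,0,0,0],
    [0.75,1,0,0,0,0],
    [0.75,1,0,0,0,0],
  ],
)

```text
time: 2.6
tool_pos: [0.4175, -0.2417, 0.2265]
tool_rot: [-3.141, 0.0, 1.443]
contact_force: [0.3, 0.1, -1.3]
opening: 0.0004
grip_force: 0.0
```

Run:
```python
from h import *
s=robot.observe();print(s['time'],s['tool_pos'],s['tool_rot'],s['opening'],s['contact_force'])
c=cam("wrist");save(c,"w1");np.savez("w1",**c)
P=pts(c)
for u,v in((320,240),(100,240),(540,240),(320,60),(320,420)): print(u,v,P[v,u].round(3))
```

```text
2.6 [ 0.41746002 -0.24172104  0.22645813] [-3.14087422e+00  1.69055178e-04  1.44344564e+00] 0.000434138331868981 [ 0.32290397  0.09366033 -1.25257828]
320 240 [ 0.414 -0.28  -0.003]
100 240 [ 0.203 -0.252 -0.002]
540 240 [ 0.625 -0.306 -0.   ]
320 60 [ 0.434 -0.12   0.007]
320 420 [ 0.388 -0.487 -0.001]
```

View pics/w1.png

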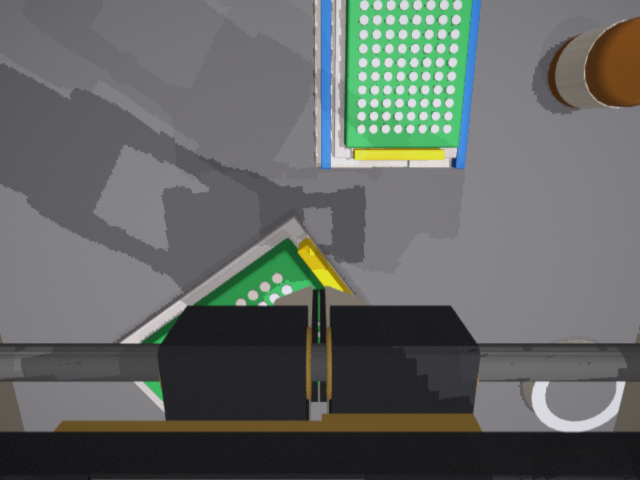

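The wrist view shows the yellow lip (355–444, v 150–160) between the blue guides (u 326 and 461), with the decoy's yellow corner at about (350,292).

Run:
```python
from h import *
c=dict(np.load('w1.npz'))
ex=np.array([.9921,-.1253]);ey=np.array([.1253,.9921])
def d(u,v,h):
    p=onplane(c,u,v,h)[:2]; print((u,v,h),p.round(4),'lat',round(p@ex,4),'along',round(p@ey,4))
d(355,160,.058);d(444,160,.058);d(355,150,.058)
d(332,167,.036);d(456,167,.036);d(332,5,.036);d(468,5,.036)
d(352,295,.03);d(300,237,.06)
d(600,100,.1)
P=pts(c);print(P[155,360:445:20].round(4).tolist(),P[100,558].round(3))
```

```text
(355, 160, 0.058) [ 0.4514 -0.2006] lat 0.473 along -0.1425
(444, 160, 0.058) [ 0.5198 -0.2094] lat 0.5419 along -0.1426
(355, 150, 0.058) [ 0.4522 -0.1931] lat 0.4728 along -0.1349
(332, 167, 0.036) [ 0.4335 -0.2064] lat 0.4559 along -0.1505
(456, 167, 0.036) [ 0.5356 -0.2195] lat 0.5589 along -0.1507
(332, 5, 0.036) [ 0.4477 -0.0871] lat 0.455 along -0.0304
(468, 5, 0.036) [ 0.5485 -0.1001] lat 0.5567 along -0.0306
(352, 295, 0.03) [ 0.4381 -0.3264] lat 0.4755 along -0.2689
(300, 237, 0.06) [ 0.4006 -0.2562] lat 0.4295 along -0.204
(600, 100, 0.1) [ 0.6097 -0.1779] lat 0.6272 along -0.1001
[[0.4557, -0.1974, 0.0569], [0.4713, -0.1996, 0.0556], [0.4864, -0.2014, 0.0569], [0.5013, -0.2031, 0.059], [0.5168, -0.2052, 0.0581]] [ 0.636 -0.178  0.003]
```

>>> move_arm(
  motion=[
    [0,0.3,0.1,0,0,0],
    [0.05,0.55,0.35,0,0,0],
    [0.07,0.62,0.6,0,0,0],
    [0.07,0.62,0.85,0,0,0],
    [0.07,0.62,1,0,0,0],
    [0.07,0.62,1,0,0,0],
  ],
)

```text
time: 3.4
tool_pos: [0.4793, -0.2423, 0.126]
tool_rot: [-3.14, -0.001, 1.443]
contact_force: [-0.4, 0.4, 0.5]
opening: 0.0005
grip_force: 0.0
```

>>> move_arm(
  motion=[
    [0,0,0.2,0,0,0],
    [0,0,0.4,0,0,0],
    [0,0,0.6,0,0,0],
    [0,0,0.8,0,0,0],
    [0,0,0.92,0,0,0],
    [0,0,0.92,0,0,0],
    [0,0,0.92,0,0,0],
  ],
)

```text
time: 4.28
tool_pos: [0.4807, -0.2425, 0.0356]
tool_rot: [3.14, 0.001, 1.444]
contact_force: [0.9, 0.2, -0.2]
opening: 0.0005
grip_force: 0.0
```

>>> move_arm(
  motion=[
    [0.1,0,0,0,0,0],
    [0.2,0,0,0,0,0],
    [0.25,0,0,0,0,0],
    [0.3,0,0,0,0,0],
    [0.35,0,0,0,0,0],
    [0.4,0,0,0,0,0],
    [0.45,0,0,0,0,0],
    [0.5,0,0,0,0,0],
    [0.55,0,0,0,0,0],
    [0.6,0,0,0,0,0],
    [0.65,0,0,0,0,0],
    [0.7,0,0,0,0,0],
  ],
)

```text
time: 5.78
tool_pos: [0.4891, -0.1723, 0.0347]
tool_rot: [-3.142, 0.0, 1.444]
contact_force: [-0.6, -3.8, 3.9]
opening: 0.0005
grip_force: 2.2
```

>>> move_arm(
  motion=[
    [0.05,0,0,0,0,0],
    [0.1,0,0,0,0,0],
    [0.15,0,0,0,0,0],
    [0.2,0,0,0,0,0],
    [0.25,0,0,0,0,0],
    [0.3,0,0,0,0,0],
    [0.35,0,0,0,0,0],
    [0.4,0,0,0,0,0],
    [0.45,0,0,0,0,0],
    [0.5,0,0,0,0,0],
    [0.55,0,0,0,0,0],
    [0.6,0,0,0,0,0],
  ],
)

```text
time: 7.28
tool_pos: [0.4966, -0.1127, 0.0347]
tool_rot: [-3.141, 0.0, 1.444]
contact_force: [0.0, -3.7, 2.3]
opening: 0.0004
grip_force: 2.2
```

```bash
cat > st.py <<'E'
from h import *
s=robot.observe();p=s['tool_pos'];ex=np.array([.9921,-.1253]);ey=np.array([.1253,.9921])
f=s['contact_force']
print(s['time'],p.round(4),'lat',round(p[:2]@ex,4),'along',round(p[:2]@ey,4),'f lat',round(f[:2]@ex,2),'along',round(f[:2]@ey,2),'z',round(f[2],2))
c=cam("wrist");np.savez("wl",**c)
hsv=cv2.cvtColor(c['image'],cv2.COLOR_RGB2HSV);P=pts(c)
m=(abs(hsv[...,0].astype(int)-65)<15)&(hsv[...,1]>120)&(P[...,2]>.05)&(P[...,2]<.08)&(P[...,0]>.4)
Q=P[m];a=Q[:,:2]@ey;print('green n',len(Q),'z',np.percentile(Q[:,2],[10,50,90]).round(4),'along',np.percentile(a,[1,99]).round(4))
import sys
if len(sys.argv)>1: save(c,sys.argv[1])
E
python3 st.py w2
```

```text
7.275 [ 0.4966 -0.1127  0.0347] lat 0.5068 along -0.0496 f lat 0.49 along -3.71 z 2.27
green n 55093 z [0.0664 0.0673 0.0681] along [-0.0264  0.0575]
```

View pics/w2.png

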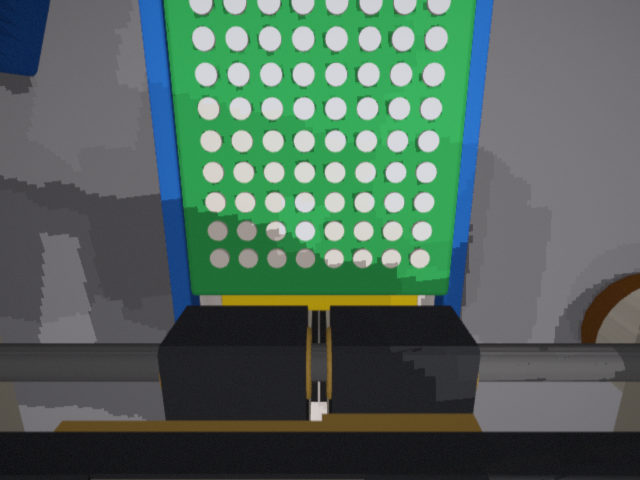

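The carrier slides straight between the guides, with the fingers on its yellow lip (v≈300), its top still at the rail height and about 3.7 N of push.

>>> move_arm(
  motion=[
    [0.04,0,0,0,0,0],
    [0.08,0,0,0,0,0],
    [0.12,0,0,0,0,0],
    [0.16,0,0,0,0,0],
    [0.2,0,0,0,0,0],
    [0.24,0,0,0,0,0],
    [0.28,0,0,0,0,0],
    [0.32,0,0,0,0,0],
    [0.36,0,0,0,0,0],
    [0.4,0,0,0,0,0],
  ],
)

```text
time: 8.57
tool_pos: [0.5016, -0.0731, 0.0346]
tool_rot: [-3.141, -0.0, 1.444]
contact_force: [-1.2, -2.4, -0.3]
opening: 0.0006
grip_force: 1.3
```

```bash
python3 st.py
```

```text
8.575 [ 0.5016 -0.0731  0.0346] lat 0.5068 along -0.0096 f lat -0.85 along -2.51 z -0.25
green n 55147 z [0.0664 0.0673 0.0681] along [0.0136 0.0974]
```

>>> move_arm(
  motion=[
    [0.01,0,0,0,0,0],
    [0.02,0,0,0,0,0],
    [0.03,0,0,0,0,0],
    [0.04,0,0,0,0,0],
    [0.05,0,0,0,0,0],
    [0.06,0,0,0,0,0],
  ],
)

```text
time: 9.38
tool_pos: [0.5024, -0.0674, 0.0347]
tool_rot: [-3.142, 0.0, 1.444]
contact_force: [-0.6, -2.3, -1.6]
opening: 0.0005
grip_force: 1.0
```

>>> move_arm(
  motion=[
    [0.01,0,0,0,0,0],
    [0.02,0,0,0,0,0],
    [0.03,0,0,0,0,0],
  ],
)

```text
time: 9.75
tool_pos: [0.5028, -0.0644, 0.0347]
tool_rot: [3.142, 0.0, 1.444]
contact_force: [-0.4, -1.8, -0.9]
opening: 0.0004
grip_force: 0.8
```

```bash
python3 st.py
```

```text
9.75 [ 0.5028 -0.0644  0.0347] lat 0.5069 along -0.0009 f lat -0.16 along -1.85 z -0.88
green n 54847 z [0.0663 0.0671 0.0679] along [0.0226 0.1062]
```

>>> move_arm(
  motion=[
    [0.01,0,0,0,0,0],
    [0.02,0,0,0,0,0],
    [0.03,0,0,0,0,0],
  ],
)

```text
time: 10.18
tool_pos: [0.5034, -0.0616, 0.0348]
tool_rot: [3.141, 0.0, 1.444]
contact_force: [-0.6, -2.6, 0.9]
opening: 0.0005
grip_force: 1.5
```

```bash
python3 st.py
```

```text
10.175 [ 0.5034 -0.0616  0.0348] lat 0.5071 along 0.0019 f lat -0.29 along -2.66 z 0.92
green n 50915 z [0.0605 0.0613 0.0621] along [0.0254 0.1106]
```

The carrier has dropped: its top went from 0.0673 to 0.0613 m, with the push still gentle. Next I'll back off, rise, and look at the catch.

>>> move_arm(
  motion=[
    [-0.03,0,0,0,0,0],
    [-0.1,0,0,0,0,0],
    [-0.2,0,0,0,0,0],
    [-0.3,0,-0.1,0,0,0],
    [-0.3,0,-0.4,0,0,0],
    [-0.3,0,-0.7,0,0,0],
    [-0.3,0,-1,0,0,0],
  ],
)

```text
time: 11.1
tool_pos: [0.4993, -0.0919, 0.1364]
tool_rot: [3.141, 0.0, 1.444]
contact_force: [-0.2, -0.3, -0.1]
opening: 0.0005
grip_force: 0.0
```

>>> move_arm(
  motion=[
    [0.2,0.1,-0.2,0,0,0],
    [0.45,0.2,-0.4,0,0,0],
    [0.7,0.3,-0.6,0,0,0],
    [0.9,0.3,-0.8,0,0,0],
    [1,0.3,-0.8,0,0,0],
    [1,0.3,-0.8,0,0,0],
    [1,0.3,-0.8,0,0,0],
  ],
)

```text
time: 11.98
tool_pos: [0.5412, 0.0034, 0.2138]
tool_rot: [-3.14, 0.0, 1.444]
contact_force: [0.2, -0.3, -0.3]
opening: 0.0001
grip_force: 0.0
```

```bash
cat >> st.py <<'E'
H,S,V=[hsv[...,i].astype(int) for i in range(3)]
o=(H<14)&(S>170)&(V>120)
for n,m in(('pegtop',o&(abs(P[...,2]-.082)<.006)),('arm',o&(abs(P[...,2]-.045)<.006))):
    Q=P[m]
    if len(Q)>20:
        r=cv2.minAreaRect((np.c_[Q[:,:2]@ex,Q[:,:2]@ey]*1000).astype(np.float32));print(n,len(Q),np.round(r[0],1),np.round(r[1],1),round(r[2],1))
E
python3 st.py w3
```

```text
11.975 [0.5412 0.0034 0.2138] lat 0.5365 along 0.0712 f lat 0.2 along -0.32 z -0.27
green n 11101 z [0.0602 0.0612 0.0621] along [0.0259 0.1497]
arm 100 [552.7 215.5] [10.1 83.5] 74.4
```

View pics/w3.png

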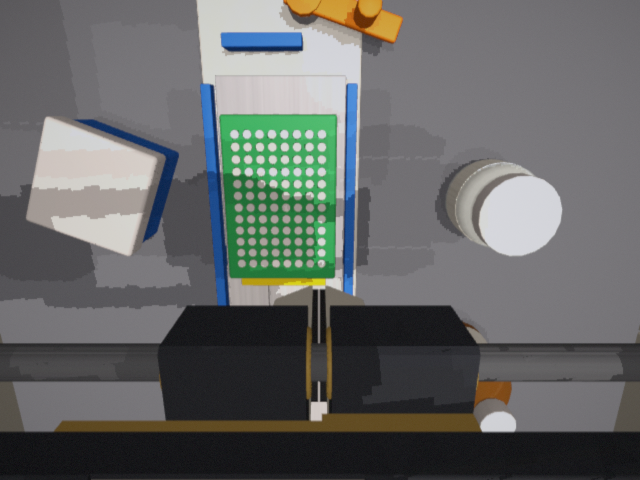

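The wrist view shows the peg near (370,8), the jar top at (520,215), the blue box at (95,190), and the carrier board seated with the blue stop beyond it.

Run:
```python
from h import *
c=dict(np.load('wl.npz'))
ex=np.array([.9921,-.1253]);ey=np.array([.1253,.9921])
for u,v,h in((520,215,.075),(370,8,.082),(300,2,.047),(402,27,.045),(216,76,.026),(345,76,.026),(222,47,.03),(302,47,.03)):
    p=onplane(c,u,v,h)[:2];print((u,v),'lat',round(p@ex,4),'along',round(p@ey,4))
```

```text
(520, 215) lat 0.6839 along 0.0794
(370, 8) lat 0.5689 along 0.2134
(300, 2) lat 0.5239 along 0.2249
(402, 27) lat 0.5961 along 0.2094
(216, 76) lat 0.4571 along 0.1788
(345, 76) lat 0.5572 along 0.1786
(222, 47) lat 0.4641 along 0.1988
(302, 47) lat 0.5243 along 0.1987
```

>>> move_arm(
  motion=[
    [0.15,0.1,0,0,0,0.05],
    [0.35,0.2,0,0,0,0.1],
    [0.55,0.35,0,0,0,0.15],
    [0.75,0.5,0,0,0,0.2],
    [0.9,0.6,0,0,0,0.25],
    [1,0.62,0,0,0,0.3],
    [1,0.62,0,0,0,0.306],
    [1,0.62,0,0,0,0.306],
  ],
)

```text
time: 13.02
tool_pos: [0.6157, 0.0947, 0.2143]
tool_rot: [-3.142, 0.001, 0.485]
contact_force: [0.5, -0.2, -0.6]
opening: 0.0006
grip_force: 0.0
```

>>> move_arm(
  motion=[
    [0.1,-0.15,0,0,0,0],
    [0.25,-0.35,0,0,0,0],
    [0.34,-0.49,0.2,0,0,0],
    [0.34,-0.49,0.5,0,0,0],
    [0.34,-0.49,0.8,0,0,0],
    [0.34,-0.49,1,0,0,0],
    [0.34,-0.49,1,0,0,0],
  ],
)

```text
time: 13.9
tool_pos: [0.6222, 0.1553, 0.1131]
tool_rot: [-3.14, 0.003, 0.484]
contact_force: [-0.1, 0.1, -0.3]
opening: 0.0003
grip_force: 0.0
```

```bash
python3 st.py w4
```

```text
13.9 [0.6222 0.1553 0.1131] lat 0.5978 along 0.232 f lat -0.09 along 0.1 z -0.28Traceback (most recent call last):
  File "st.py", line 8, in <module>
    Q=P[m];a=Q[:,:2]@ey;print('green n',len(Q),'z',np.percentile(Q[:,2],[10,50,90]).round(4),'along',np.percentile(a,[1,99]).round(4))
                                                   ~~~~~~~~~~~~~^^^^^^^^^^^^^^^^^^^
    return _quantile_unchecked(
        a, q, axis, out, overwrite_input, method, keepdims, weights)
    return _ureduce(a,
                    func=_quantile_ureduce_func,
    ...<5 lines>...
                    overwrite_input=overwrite_input,
                    method=method)
    r = func(a, **kwargs)
    result = _quantile(arr,
                       quantiles=q,
    ...<2 lines>...
                       out=out,
                       weights=wgt)
    slices_having_nans = np.isnan(arr[-1, ...])
                                  ~~~^^^^^^^^^
IndexError: index -1 is out of bounds for axis 0 with size 0
```

>>> move_arm(
  motion=[
    [0,0,0.15,0,0,0],
    [0,0,0.35,0,0,0],
    [0,0,0.55,0,0,0],
    [0,0,0.55,0,0,0],
  ],
)

```text
time: 14.45
tool_pos: [0.6223, 0.1546, 0.0583]
tool_rot: [-3.141, 0.003, 0.483]
contact_force: [0.4, 0.6, 0.4]
opening: 0.0004
grip_force: 0.0
```

>>> move_arm(
  motion=[
    [-0.05,0,0,0,0,0],
    [-0.1,0,0,0,0,0],
    [-0.15,0,0,0,0,0],
    [-0.2,0,0,0,0,0],
    [-0.25,0,0,0,0,0],
    [-0.3,0,0,0,0,0],
    [-0.35,0,0,0,0,0],
    [-0.4,0,0,0,0,0],
  ],
)

```text
time: 15.45
tool_pos: [0.5873, 0.136, 0.0596]
tool_rot: [-3.141, 0.001, 0.483]
contact_force: [2.6, -0.1, -0.4]
opening: 0.0008
grip_force: 0.9
```

>>> move_arm(
  motion=[
    [-0.04,0,0,0,0,0],
    [-0.08,0,0,0,0,0],
    [-0.12,0,0,0,0,0],
    [-0.16,0,0,0,0,0],
    [-0.2,0,0,0,0,0],
  ],
)

```text
time: 16.08
tool_pos: [0.5697, 0.127, 0.0596]
tool_rot: [-3.141, 0.0, 0.483]
contact_force: [0.7, 1.7, 0.1]
opening: 0.0004
grip_force: 0.8
```

>>> move_arm(
  motion=[
    [-0.02,0,0,0,0,0],
    [-0.04,0,0,0,0,0],
    [-0.06,0,0,0,0,0],
  ],
)

```text
time: 16.45
tool_pos: [0.5647, 0.1248, 0.0597]
tool_rot: [-3.141, -0.001, 0.483]
contact_force: [0.8, 4.4, -0.6]
opening: 0.0005
grip_force: 2.1
```

>>> move_arm(
  motion=[
    [-0.01,0,0,0,0,0],
    [-0.02,0,0,0,0,0],
    [-0.03,0,0,0,0,0],
  ],
)

```text
time: 16.82
tool_pos: [0.563, 0.123, 0.0598]
tool_rot: [3.141, -0.002, 0.483]
contact_force: [5.1, 5.7, -2.7]
opening: 0.0006
grip_force: 3.6
```

>>> move_arm(
  motion=[
    [-0.01,0,0,0,0,0],
    [-0.02,0,0,0,0,0],
  ],
)

```text
time: 17.08
tool_pos: [0.5628, 0.1229, 0.06]
tool_rot: [3.141, -0.006, 0.482]
contact_force: [9.6, 10.2, -7.1]
opening: 0.0
grip_force: 6.7
```

Run:
```python
from h import *
for n in("scene","side"):
    c=cam(n); np.savez(n+'2',**c)
    b=(390,290,490,380) if n=="scene" else (240,150,340,270)
    cv2.imwrite('pics/%s2.png'%n,cv2.resize(c['image'][b[1]:b[3],b[0]:b[2],::-1],None,fx=5,fy=5))
```

```text
(no output)
```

View pics/scene2.png

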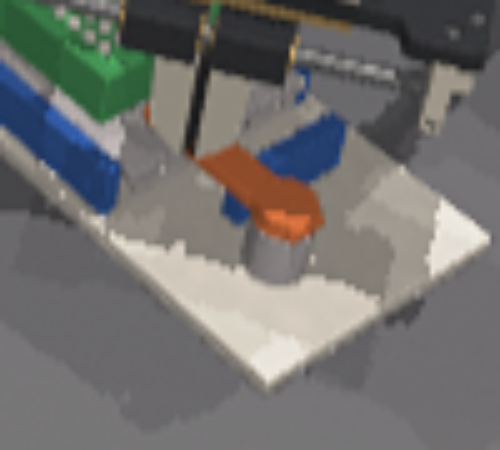

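The arm points −y, the tip is not advancing, and the force has risen to 14 N, so the catch is at its stop. I'll back off now and verify.

>>> move_arm(
  motion=[
    [0.05,0,0,0,0,0],
    [0.15,0,0,0,0,0],
    [0.3,0,0,0,0,0],
    [0.4,0,-0.1,0,0,0],
    [0.4,0,-0.4,0,0,0],
    [0.4,0,-0.7,0,0,0],
    [0.4,0,-1,0,0,0],
  ],
)

```text
time: 18.05
tool_pos: [0.5958, 0.14, 0.1605]
tool_rot: [3.141, 0.001, 0.483]
contact_force: [-0.3, 1.0, 0.0]
opening: 0.0003
grip_force: 0.0
```

>>> move_arm(
  motion=[
    [-0.1,0.15,-0.2,0,0,-0.05],
    [-0.25,0.35,-0.4,0,0,-0.1],
    [-0.4,0.55,-0.6,0,0,-0.15],
    [-0.6,0.75,-0.8,0,0,-0.2],
    [-0.8,0.9,-0.8,0,0,-0.25],
    [-0.9,1,-0.8,0,0,-0.3],
    [-0.9,1,-0.8,0,0,-0.306],
    [-0.9,1,-0.8,0,0,-0.306],
  ],
)

```text
time: 19.05
tool_pos: [0.5627, 0.0103, 0.2396]
tool_rot: [-3.141, 0.0, 1.442]
contact_force: [-0.1, -0.2, -0.4]
opening: 0.0006
grip_force: 0.0
```

```bash
python3 st.py w5
```

```text
19.05 [0.5627 0.0103 0.2396] lat 0.557 along 0.0807 f lat -0.09 along -0.2 z -0.42
green n 9366 z [0.0602 0.0611 0.0621] along [0.026  0.1502]
arm 72 [527.6 200.4] [82.3 20.5] 89.2
```

View pics/w5.png

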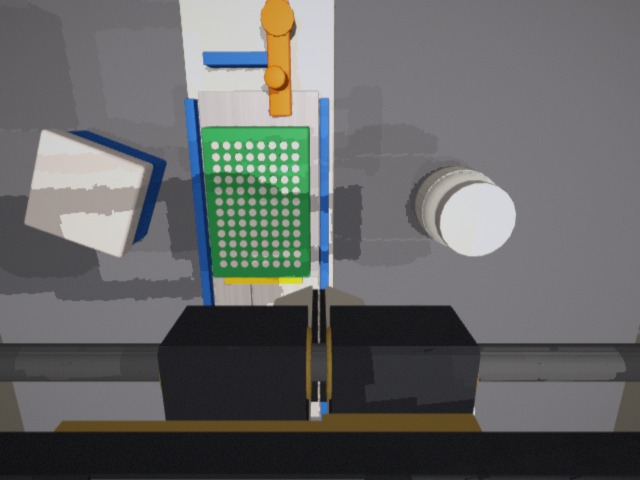

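The catch points straight along −y, from (277,18) to (281,115), with its tip over the carrier's front edge. The carrier is still down (top 0.061 m), and the jar and blue box stand where they were.

```bash
python3 -c "
from cell import robot
print(robot.hand_in())"
```

```text
the job is handed in; nothing more can be done
None
```

The carrier is dropped into its notches, the catch is pushed round to its stop over the front edge, the hand is clear, and the job was handed in at about 19 s; no verdict came back.

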